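Load the glassware dryer and hold its recessed reset

ROBOT

A 6-joint arm with a two-finger parallel gripper is mounted at the origin on a cart in front of the work surface, level with it; the furniture and walls round the work are solid. World frame = base frame: x ahead of the robot, y to its left, z up, the work surface at z = 0. Lengths are in mm, angles in degrees, forces in N, time in s.
With the tool pointing down it reaches from about 350 to 850 mm from the base axis. Payload 8.1 kg.
Tool frame: the origin (TCP) lies midway between the tips of the shut fingers; the grasp point (between the pads) lies 19 mm behind it (r.grasp_offset is the distance from the TCP to the grasp point, in mm); z points along the fingers, x is the direction in which the jaws open and shut, and the axes are right-handed (so a half turn about z gives the same grasp; the last joint's range is limited). The gripper opens to 85 mm and grips with 20 to 120 N. Pads are 22 mm wide; open, the fingers measure 114 mm over their backs; the gripper's body (76 mm by 85 mm) begins 54 mm behind the grasp point. The pads swing forward as they close: fully open they stand 13 mm farther back than shut.
Start: joints at [69.878, 7.471, 85.268, -0, 87.261, -4.893], TCP at [157.587, 578.94, 231.292] pointing down, gripper open.
Joint ranges: [-169.43, 169.43], [-51.17, 129.36], [1.28, 143.12], [-76.62, 256.62], [0, 156.53], [-152.29, 152.29]. Speed limits (degrees/s): [136.94, 136.94, 159.86, 180, 180, 180].

INTERFACE

Orientations are given as [roll, pitch, yaw] about the fixed x, y, z axes, in that order (R = Rz(yaw) Ry(pitch) Rx(roll)).
In Python, from bench import r, optics, hand_in gives the robot as it stands.
- The arm moves only by the shell command python3 -m pendant 'ROWS' [FORCE]. ROWS is JSON, a list of rows, each a list of 5 numbers: the opening, from 0 (shut) to 1 (fully open), then the shift along the tool's x, y, z in mm, then the turn about the tool's z in degrees. A call has 1 to 10 rows; each row shifts and turns the commanded pose from where the row before left it, along the tool's axes as they then stand; what a row does not reach is not made up. A row lasts 1/10 s, in which the tool goes at most 50 mm and 8.59 degrees, less where a joint would pass 70% of its speed; a pose out of reach is approached as far as the arm can. A call with a gripper value outside its range is refused whole. The fingers move at their own pace and stop on an object; FORCE is the grip in N (left out, the last holds). Time passes only in rows, so rows that do not move let the fingers close. It gives the time, the measured TCP pose, the force and the opening at its end, in the units of the state.
- r.sense(): the state, without advancing time (a new reading comes with each control period).
- optics.snapshot(name): name is "scene" or "top" or "wrist"; returns (picture, depth): 420x560x3 uint8, blue, green, red; 420x560 float32, mm along the optical axis (not along the pixel's ray), 0 where there is no reading.
- optics.camera_params(name): a dict with "camera_matrix" (3x3 intrinsics, pixels), "k1" (the pictures are not rectified: a ray, as slopes to the right and down, at radius r is drawn at 1 + k1 r^2 times it, then the intrinsics apply), "eye" and "orientation" of the camera in the world. Camera axes: x right, y down, z forward; pixel columns grow to the right and rows downward; lengths in mm; the calibration is good to about 2 mm. A picture is of the moment at which its call begins: read the wrist's pose just before it. camera_params takes no time and is no camera call; for the wrist camera it gives the pose at the moment of the call.
- hand_in(): hands the job in, once; it reports no verdict.
Trained networks look in the newest picture that a camera, given by its name, has taken for a name from the list of things; names that differ only in an ending like _2 or _b are one class to them, and where a whole thing is asked for, a point or a joint stands for the part that bears it (a point fixed in the world has none). Each returns a list of dicts, best first, with "score" (0 to 1); they miss things now and then, are a little off and sometimes report something else, mostly with a low value. They report only what shows in the picture. A call takes as long as a camera call. They do not tell look-alikes from the thing itself.
- optics.search_frame(camera, query): "at" ([x, y, z] in mm, in world coordinates, good to about 4 mm: the middle of the surface that is visible of it).
The state is a dict: "time": time; "joint_pos": joint angles; "qd": joint speeds; "joint_efforts": joint torques, N m; "tool_pos": TCP position; "tcp_rot": TCP orientation; "ft_force": force on the tool from outside, world axes, zero at the start; "wrist_torque": the same for the moment, N m; "finger_gap": finger opening in mm.
Only numpy, scipy, OpenCV 4.12 (cv2) and the standard library are available. Lean on these libraries where they do the work, as an engineer would, in place of code of your own. Each camera call takes 0.05 s, during which the arm holds its last target. There are 200 camera calls.

TASK

Take the rinsed beaker from the sloping wire rest and stand it upside down over an empty peg of the glassware dryer, rim down flat on the steel deck, and let go of it. Then pick up the blue-handled probe, push its steel tip through the round hole in the dryer's front panel and press the recessed red button right down to reset the tripped overheat cut-out. Finish while still gripping the probe and holding the button down with it, without pushing any of the other glass, bottles, dishes or instruments out of place.

Things in the scene. Friction and masses are not known exactly. Their poses are not given: they have to be found in the camera images.
- beaker_wet: Clear 50 ml beaker to be dried: slightly tapered round glass, outside diameter 44 mm at the closed base and 48 mm at the open rim, 57 mm high, wall and base about 3 mm, inside at least 38 mm across and 53 mm deep, 30 g. Origin: centre of the outer underside of the base; its own z axis runs from the base to the open mouth (57 mm to the rim). It starts lying on the wire rest with the mouth sloping downhill, 32 degrees below level.
- drain_rest: Fixed white drip tray, 130 x 100 x 12 mm, carrying a rest of two parallel 5 mm steel wires 26 mm apart that slope up 35 degrees along the tray's +x; the upturned lower wire ends stop the beaker's rim. The wires' upper end is 68 mm above the bench. Origin: centre of the tray's underside; x uphill, z up.
- dryer: Fixed bench glassware dryer: white box 150 (x) x 200 (y) x 80 mm high on rubber feet, flat steel deck on top at 80 mm, four aluminium pegs. The front panel (rocker switch, dial, lamp, reset hole) is its flat -x face, 75 mm from the origin. Origin: centre of the underside; x points from the front panel to the back, y to the left seen from the front, z up.
- peg0 (a point): Foot of the front left peg, on the deck. All pegs are alike: upright, 14 mm in diameter, tapering to 8 mm at the tip, 46 mm high, with a low 28 mm collar (4 mm high) at the foot; front pegs are 100 mm apart, 65 mm in front of the back ones. Starts empty.
- peg1 (a point): Foot of the front right peg, on the deck. Starts empty.
- peg2 (a point): Foot of the back left peg, on the deck. Starts with another beaker upside down on it.
- peg3 (a point): Foot of the back right peg, on the deck. Starts empty.
- beaker_dry: Another beaker of the same kind, loose, standing upside down on the back left peg. Origin: centre of its base, which is uppermost here.
- probe: Blunt probe lying on the bench: blue plastic handle 78 mm long, 12 mm wide and 12 mm high with rounded edges, then a straight steel shaft 5 mm in diameter ending in a 6 mm ball tip; 138 mm long in all, 30 g. Origin: on the underside; along the probe's own x axis the handle reaches from -72 to +6 mm and the shaft on to +66 mm; the centre line lies 6 mm above the underside (own z up as it lies).
- probe_tip (a point): Very tip of the probe's steel ball, on its centre line; the probe points along this point's x axis.
- reset_hole (a point): Centre of the mouth of the reset hole, in the plane of the front panel, 44 mm above the bench: round, 13 mm in diameter, straight and level, running into the dryer along this point's x axis. The red button's face lies 13 mm inside, 10 mm in diameter, square to the hole.
- reset_button (a joint): Travel of the red reset button into the dryer, m: 0 out, 0.005 fully pressed. Sprung: about 1 N to start, 3 N when fully down; it comes out again when released.
- agar_bottle: Capped glass bottle with blue cap, 56 mm in diameter, 107 mm high, left of the work; leave it. Origin: centre of the underside.
- media_bottle: Second capped glass bottle of the same size and shape; leave it. Origin: centre of the underside.
- timer: Small white bench timer, 33 x 52 x 47 mm, behind the dryer; leave it. Origin: centre of the underside.
- dish_a: Lower of two stacked culture dishes, 60 mm in diameter, 15 mm high, left of the work; leave it. Origin: centre of the underside.
- dish_b: Upper of the two stacked culture dishes; leave it. Origin: centre of the underside.
Things that resemble listed ones, but are neither listed nor needed, are in the scene too. What is shaped like the beaker_dry but purple or turquoise is not meant.

How it is judged (in metres and radians):
On the way, in this order (a step that is already met when the one before it is completed fails the run):
1. the rinsed beaker stands upside down over an empty peg with its rim on the deck, released and at rest ((horizontal distance between beaker_wet and peg0 below 0.02 m or horizontal distance between beaker_wet and peg1 below 0.02 m or horizontal distance between beaker_wet and peg3 below 0.02 m) and angle between beaker_wet's own z axis and vertical above 3.06 rad and z of beaker_wet in the frame of dryer between 0.132 and 0.141 m and linear speed of beaker_wet below 0.02 m/s and contact force between beaker_wet and the arm below 0.1 N and contact force between beaker_wet and the fingers below 0.1 N), for 0.3 s.
2. the probe is held up clear of the bench between the fingers (height (world z) of each of probe, probe_tip above 0.02 m and contact force between probe and the fingers above 2 N and contact force between probe and reset_button below 0.1 N), for 0.2 s.
At the end, for the whole second after the job is handed in: The gripped probe holds the recessed button at least 3.5 of its 5 mm down with over 1.5 N, tip 15 mm or more inside the panel; the rinsed beaker stands released and upside down (within 4 degrees) over an empty peg, rim on the deck within 4 mm; the other beaker is still on its peg (all of step 1 and value of joint reset_button above 0.0035 m and contact force between probe and reset_button above 1.5 N and x of probe_tip in the frame of reset_hole above 0.015 m and contact force between probe and the fingers above 2 N and height (world z) of probe above 0.02 m and angle between beaker_dry's own z axis and vertical above 3.06 rad and horizontal distance between beaker_dry and peg2 below 0.02 m); the arm keeps its last pose, push and grip.
It fails at once if the beaker that was already drying is knocked out of place (more than 15 mm) (distance of beaker_dry from where it was at the start of the episode above 0.015 m).
It fails at once if a bottle is pushed out of place (more than 20 mm) (distance of any of agar_bottle, media_bottle from where it was at the start of the episode above 0.02 m).
It fails at once if the timer is pushed out of place (more than 20 mm) (distance of timer from where it was at the start of the episode above 0.02 m).
It fails at once if the culture dishes are pushed out of place (more than 20 mm) (distance of any of dish_a, dish_b from where it was at the start of the episode above 0.02 m).
It also fails if it takes over 72 s, if anything falls off the work surface, if the arm or the gripper's body presses on something with over 40 N, if the wrist force passes 120 N, or if a joint passes its speed limit or range.

## Working session

There is one attempt and no reset: what is moved stays moved. The work goes in short steps, Python scripts to look and compute and a shell command to move; the robot and the scene stay as the last step left them, time stands still between calls to the robot, and variables do not carry over. Pictures are saved under pics/ and viewed, about 8 in all and at most 12, crops included, and the job is handed in when it is done.

```bash
ls; mkdir -p pics; cat > h.py <<'E'
import numpy as np, cv2
from bench import r, optics
from scipy.spatial.transform import Rotation as R
def rot(o):
    o=np.array(o,float)
    return o if o.shape==(3,3) else R.from_euler('xyz',o,degrees=True).as_matrix()
def cloud(cam,d,p=None):
    p=p or optics.camera_params(cam); K=np.array(p['camera_matrix']);
    h,w=d.shape; u,v=np.meshgrid(np.arange(w),np.arange(h))
    uv=np.stack([u,v],-1).reshape(-1,1,2).astype(np.float64)
    n=cv2.undistortPoints(uv,K,np.array([p['k1'],0,0,0.])).reshape(h,w,2)
    P=np.dstack([n[...,0]*d,n[...,1]*d,d])
    return P@rot(p['orientation']).T+np.array(p['eye'])
def proj(cam,X):
    p=optics.camera_params(cam); c=(np.atleast_2d(X)-p['eye'])@rot(p['orientation'])
    return cv2.projectPoints(c.reshape(-1,1,3),np.zeros(3),np.zeros(3),np.array(p['camera_matrix']),np.array([p['k1'],0,0,0.]))[0].reshape(-1,2)
E
python3 - <<'E'
from h import *
print(optics.camera_params('top')); print(optics.camera_params('scene'))
for c in ('scene','top'):
    im,d=optics.snapshot(c); cv2.imwrite(f'pics/{c}0.png',im); np.save(f'{c}0.npy',d)
    for q in ['beaker_wet','drain_rest','dryer','peg0','beaker_dry','probe','probe_tip','reset_hole','reset_button','agar_bottle','timer','dish_a']:
        for o in optics.search_frame(c,q)[:4]: print(c,q,o['score'],np.round(o['at']),proj(c,o['at']).round()[0])
print(r.sense())
E
```

```text
pics
{'camera_matrix': array([[441.87444965,   0.        , 276.39478191],
       [  0.        , 441.87444965, 201.25469321],
       [  0.        ,   0.        ,   1.        ]]), 'k1': -0.12472833882515257, 'eye': array([ 379.56976369,  301.59481959, 1286.05214569]), 'orientation': array([-171.35571206,   -1.33061627,  -89.67860091])}
{'camera_matrix': array([[533.37987522,   0.        , 282.12529688],
       [  0.        , 533.37987522, 212.15943799],
       [  0.        ,   0.        ,   1.        ]]), 'k1': -0.06698180700147109, 'eye': array([ 109.3671408 , -575.11569016,  821.50666097]), 'orientation': array([-125.97912477,   -1.31774402,  -25.94078671])}
scene beaker_wet 0.41 [594.  37.  82.] [358. 290.]
scene drain_rest 0.87 [503. 394.   4.] [246. 231.]
scene dryer 0.59 [593.  38.  80.] [358. 290.]
scene peg0 0.77 [593.  35.  80.] [359. 291.]
scene peg0 0.36 [428. 518.  26.] [201. 205.]
scene beaker_dry 0.93 [646. 119. 117.] [360. 245.]
scene beaker_dry 0.92 [315. 394.  42.] [171. 239.]
scene beaker_dry 0.78 [568. 243.  43.] [298. 248.]
scene beaker_dry 0.73 [440. 127.  46.] [26
[... 1122 characters left out ...]
 [426. 533.  33.] [184. 251.]
{'time': 1.3, 'joint_pos': array([ 6.98779013e+01,  7.47134997e+00,  8.52675188e+01, -3.04879124e-04,
        8.72607800e+01, -4.89281299e+00]), 'qd': array([ 0.02383122,  0.0707131 ,  0.01809736, -0.03079278,  0.04997994,
        0.00329637]), 'joint_efforts': array([ 8.78117845e-06, -5.69388556e+01, -5.00808656e+01, -6.06507529e-04,
        3.14493067e-03, -2.04912345e-05]), 'tool_pos': array([157.59041885, 578.94405643, 231.2930022 ]), 'tcp_rot': array([ 1.79999667e+02, -3.23929830e-04,  7.47707289e+01]), 'ft_force': array([-0.06549712,  0.51932424,  0.74935037]), 'wrist_torque': array([-0.00090464, -0.01817863,  0.0517334 ]), 'finger_gap': 85.33086879833989}
```

View pics/scene0.png

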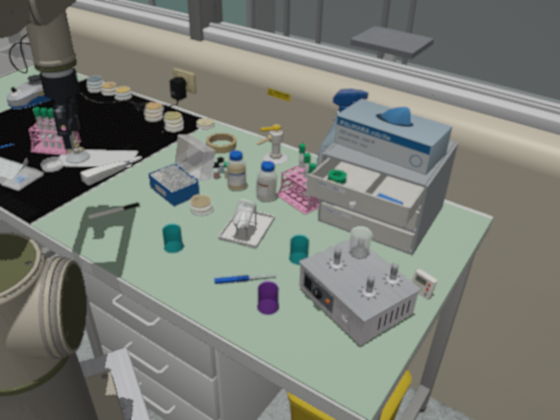

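View pics/top0.png

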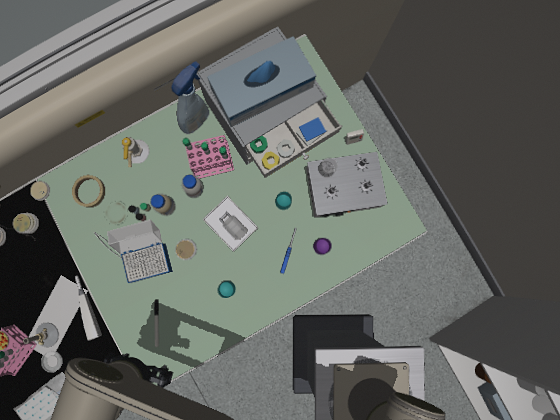

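The scene view shows the beaker on its tray at about (246,225). The dryer is at about (357,285), with its front panel facing −x and the probe in front of it at about (245,279). The top view shows the tray at (230,223), the dryer at (347,184) with a beaker on peg2 at (327,168), and the probe at (288,252). Next I'll measure the dryer, rest and probe.

```bash
python3 - <<'E'
from h import *
a=cv2.imread('pics/top0.png');b=cv2.imread('pics/scene0.png')
z=lambda i,x,y,w,h:cv2.resize(i[y:y+h,x:x+w],(400,300),interpolation=cv2.INTER_CUBIC)
cv2.imwrite('pics/c1.png',np.vstack([np.hstack([z(a,196,190,80,60),z(a,295,140,100,75)]),np.hstack([z(b,206,190,80,60),z(b,290,225,140,105)])]))
d=np.load('top0.npy');P=cloud('top',d)
# dryer deck
m=(abs(P[...,2]-80)<5); m[:, :295]=0;m[:,400:]=0;m[:140]=0;m[225:]=0
n,l,s,c=cv2.connectedComponentsWithStats(m.astype(np.uint8)); k=1+s[1:,4].argmax(); q=P[l==k]
print('deck z',np.median(q[:,2]),cv2.minAreaRect(q[:,:2].astype(np.float32)))
# pegs
g=P[140:225,295:400].reshape(-1,3); t=g[(g[:,2]>98)]
for p in np.round(t): pass
from scipy.cluster.hierarchy import fclusterdata
L=fclusterdata(t[:,:2],25,criterion='distance')
for i in set(L): print('peg',t[L==i].mean(0).round(1),t[L==i].max(0).round(),(L==i).sum())
# tray
q=P[190:250,200:262].reshape(-1,3); t=q[(q[:,2]>7)&(q[:,2]<17)]; print('tray',np.median(t[:,2]),cv2.minAreaRect(t[:,:2].astype(np.float32)))
# probe blue
hsv=cv2.cvtColor(a,cv2.COLOR_BGR2HSV); m=(hsv[...,0]>98)&(hsv[...,0]<125)&(hsv[...,1]>120); m[:,:270]=0;m[:,305:]=0;m[:225]=0;m[285:]=0
q=P[m];print('handle',np.median(q[:,2]),cv2.minAreaRect(q[:,:2].astype(np.float32)),m.sum())
p=optics.camera_params('wrist');print('wrist',p)
E
```

```text
deck z 79.43559369229115 ((617.5950927734375, 76.74687194824219), (155.48828125, 204.01454162597656), 9.504002571105957)
peg [ 379.6  301.6 1286.1] [ 380.  302. 1286.] 53
peg [696.9 201.3 159.1] [722. 230. 194.] 341
peg [590.5 124.3 116.1] [597. 130. 128.] 28
peg [651.3 136.6 131.2] [678. 157. 141.] 259
peg [606.5  27.7 114.4] [614.  34. 125.] 30
peg [670.7  37.5 114.1] [680.  44. 129.] 32
tray 10.479306364927425 ((526.4419555664062, 430.8474426269531), (190.6835174560547, 106.64239501953125), 45.612831115722656)
handle 10.513036383601275 ((396.09515380859375, 255.04104614257812), (41.306331634521484, 89.75056457519531), 44.25703048706055) 97
wrist {'camera_matrix': array([[314.49800106,   0.        , 281.39132572],
       [  0.        , 314.49800106, 209.20200213],
       [  0.        ,   0.        ,   1.        ]]), 'k1': -0.04808908130471829, 'eye': array([ 88.06251265, 597.45204759, 375.48063513]), 'orientation': array([ 1.63450655e+02, -1.09654908e-02,  7.47274653e+01])}
```

View pics/c1.png

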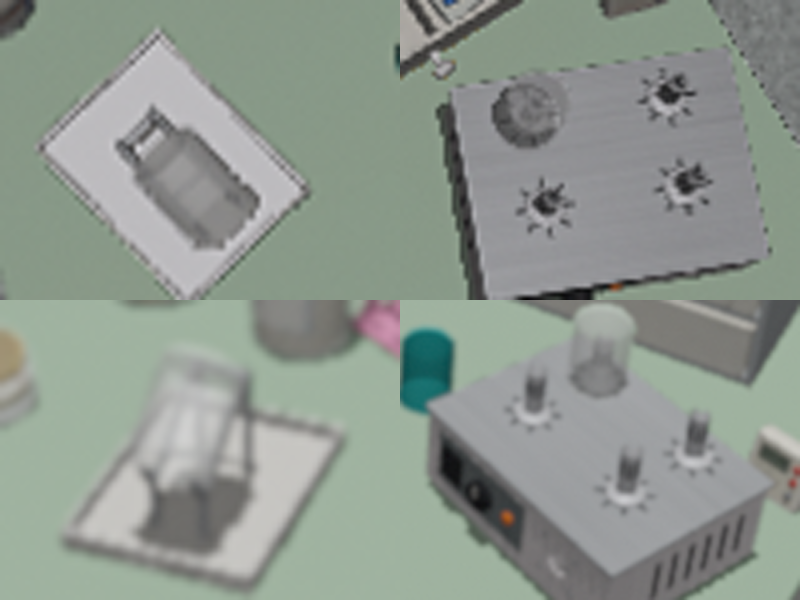

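The crops show the beaker on the tray with its wires sticking out at the upper left (150,130). The dryer has peg2 occupied and pegs 0, 1 and 3 empty, and the orange lamp and reset hole are low on the front panel. I'll use the depth to find which way is uphill, then plan a wrist-camera look.

```bash
python3 - <<'E'
from h import *
d=np.load('top0.npy');P=cloud('top',d)
for v in range(210,246,3):
    print(v,[tuple(P[v,u].round().astype(int)) for u in range(218,250,4)])
# tray outline by image colour corners
c=np.array([[157,30],[310,190],[190,300],[40,150]])/5+[196,190]
for u,v in c:print(P[int(v),int(u)].round())
E
```

```text
210 [(np.int64(548), np.int64(444), np.int64(0)), (np.int64(547), np.int64(432), np.int64(5)), (np.int64(547), np.int64(420), np.int64(6)), (np.int64(548), np.int64(409), np.int64(2)), (np.int64(548), np.int64(397), np.int64(3)), (np.int64(548), np.int64(385), np.int64(5)), (np.int64(548), np.int64(374), np.int64(1)), (np.int64(549), np.int64(362), np.int64(-4))]
213 [(np.int64(539), np.int64(444), np.int64(2)), (np.int64(538), np.int64(432), np.int64(4)), (np.int64(531), np.int64(414), np.int64(67)), (np.int64(539), np.int64(408), np.int64(3)), (np.int64(539), np.int64(397), np.int64(2)), (np.int64(539), np.int64(385), np.int64(3)), (np.int64(539), np.int64(373), np.int64(3)), (np.int64(540), np.int64(362), np.int64(1))]
216 [(np.int64(530), np.int64(443), np.int64(3)), (np.int64(530), np.int64(432), np.int64(1)), (np.int64(530), np.int64(420), np.int64(4)), (np.int64(523), np.int64(403), np.int64(64)), (np.int64(521), np.int64(391), np.int64(81)), (np.int64(531), np.int64(385), np.int64(0)), (np.int64(530), np.int64(373), np.int64(2)), (np.int64(529), np.int64(361), np.int64(15))]

[... 2695 characters left out ...]
64(460), np.int64(418), np.int64(3)), (np.int64(460), np.int64(407), np.int64(-1)), (np.int64(460), np.int64(395), np.int64(1)), (np.int64(460), np.int64(384), np.int64(3)), (np.int64(460), np.int64(372), np.int64(4)), (np.int64(460), np.int64(360), np.int64(2))]
243 [(np.int64(451), np.int64(442), np.int64(0)), (np.int64(451), np.int64(430), np.int64(-2)), (np.int64(451), np.int64(418), np.int64(10)), (np.int64(451), np.int64(407), np.int64(3)), (np.int64(452), np.int64(395), np.int64(1)), (np.int64(452), np.int64(384), np.int64(-2)), (np.int64(452), np.int64(372), np.int64(0)), (np.int64(452), np.int64(361), np.int64(-4))]
[588. 417.  13.]
[496. 326.   1.]
[431. 394.  11.]
[517. 483.   9.]
```

```bash
python3 -m pendant '[[1,0,0,0,-7.5],[1,0,0,0,-7.5],[1,0,0,0,-7.5],[1,0,0,0,-7.5],[1,0,0,0,-7.5],[1,0,0,0,-7.5],[1,0,0,0,-7.5],[1,0,0,0,-7.7]]' && python3 -m pendant '[[1,-20,6,4,0],[1,-39,12,8,0],[1,-39,12,8,0],[1,-39,12,8,0],[1,-39,12,8,0],[1,-39,12,8,0],[1,-39,12,8,0],[1,-39,12,8,0],[1,-39,12,8,0],[1,-40,10,3,0]]' && python3 -m pendant '[[1,0,0,0,0],[1,0,0,0,0]]'
python3 - <<'E'
from h import *
print(r.sense()['tool_pos'],r.sense()['tcp_rot'])
p=optics.camera_params('wrist');im,d=optics.snapshot('wrist'); cv2.imwrite('pics/w1.png',im);np.save('w1.npy',d)
P=cloud('wrist',d,p); np.save('w1P.npy',P)
q=P.reshape(-1,3)
f=q[(abs(q[:,2]-12)<3)&(abs(q[:,0]-509)<90)&(abs(q[:,1]-405)<90)]; print('tray',cv2.minAreaRect(f[:,:2].astype(np.float32)))
t=q[(q[:,2]>30)&(q[:,2]<120)&(np.hypot(q[:,0]-500,q[:,1]-398)<70)]
u=t[:,:2]@[.7071,.7071]; s=t[:,:2]@[-.7071,.7071]
for a in np.arange(u.min(),u.max(),6):
    k=(u>=a)&(u<a+6); print(round(a),k.sum(),'s',s[k].min().round(),s[k].max().round(),'z',t[k,2].min().round(),np.percentile(t[k,2],97).round(1), 'smid top',np.median(s[k][t[k,2]>np.percentile(t[k,2],80)]).round(1))
E
```

```text
time: 2.1
tool_pos: [157.6, 578.9, 231.3]
tcp_rot: [-180.0, -0.0, 135.3]
ft_force: [-1.1, 0.9, 0.5]
finger_gap: 84.7
time: 3.1
tool_pos: [500.7, 393.8, 159.2]
tcp_rot: [-179.9, -0.0, 135.0]
ft_force: [0.7, 0.2, 0.2]
finger_gap: 85.8
time: 3.3
tool_pos: [500.2, 394.2, 160.0]
tcp_rot: [-180.0, -0.0, 134.8]
ft_force: [-0.5, 1.4, 0.1]
finger_gap: 85.4
[500.24766566 394.20870202 159.95040659] [-1.79965057e+02 -2.71410021e-02  1.34842657e+02]
tray ((529.6990356445312, 427.0703125), (188.07276916503906, 100.39935302734375), 44.56417465209961)
589 313 s -91.0 -54.0 z 62.0 72.3 smid top -72.1
595 483 s -96.0 -49.0 z 53.0 75.8 smid top -72.1
601 510 s -96.0 -48.0 z 51.0 79.6 smid top -72.2
607 504 s -94.0 -51.0 z 61.0 83.2 smid top -72.9
613 515 s -94.0 -51.0 z 66.0 87.3 smid top -72.3
619 523 s -95.0 -51.0 z 67.0 90.8 smid top -73.0
625 558 s -95.0 -50.0 z 69.0 94.6 smid top -73.1
631 552 s -94.0 -51.0 z 74.0 98.2 smid top -73.1
637 309 s -94.0 -51.0 z 78.0 97.8 smid top -72.1
643 159 s -94.0 -51.0 z 79.0 89.2 smid top -62.3
649 155 s -93.0 -53.0 z 70.0 79.0 smid top -75.2
655 131 s -89.0 -55.0 z 62.0 70.4 smid top -69.2
661 134 s -88.0 -57.0 z 64.0 70.2 smid top -84.2
667 155 s -88.0 -57.0 z 40.0 69.5 smid top -66.2
```

View pics/w1.png

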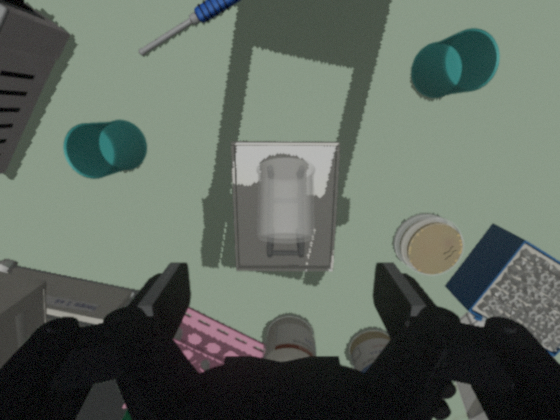

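The wrist view shows the beaker at (287,200) with its base uphill, toward the gripper. By depth its base centre is at u≈649, s≈−72.6, z≈81, tilted about 32°. I'll grip it 18 mm from the base.

```bash
python3 -m pendant '[[1,2.4,1,15,0],[1,0,0,25,0],[1,0,0,25,0],[1,0,0,22,0],[1,0,0,15,0],[1,0,0,10,0],[1,0,0,0,0]]' 20 && python3 -m pendant '[[0.5,0,0,0,0],[0.4,0,0,0,0],[0,0,0,0,0],[0,0,0,0,0],[0,0,0,0,0],[0,0,0,0,0],[0,0,0,0,0],[0,0,0,0,0]]' 20
```

```text
time: 4.05
tool_pos: [497.3, 397.2, 46.5]
tcp_rot: [-179.8, -0.0, 135.0]
ft_force: [0.7, -0.3, -0.9]
finger_gap: 85.0
time: 4.85
tool_pos: [499.6, 397.8, 49.7]
tcp_rot: [179.9, 0.0, 135.0]
ft_force: [-0.5, -1.6, 5.4]
finger_gap: 44.8
```

```bash
python3 -m pendant '[[0,0,-4.3,-1.8,0],[0,0,-4.4,-1.4,0],[0,0,-4.5,-0.9,0],[0,0,-4.6,-0.5,0],[0,0,-4.7,0,0]]' && python3 -m pendant '[[0,0,-4.6,0.4,0],[0,0,-4.5,0.9,0],[0,0,-4.4,1.4,0],[0,0,-4.3,1.8,0],[0,0,-4,2.2,0]]' && python3 -m pendant '[[0,0,0,0,0]]'
python3 - <<'E'
from h import *
p=optics.camera_params('wrist');im,d=optics.snapshot('wrist')
im2,d2=optics.snapshot('scene')
np.save('w2P.npy',cloud('wrist',d,p))
cv2.imwrite('pics/w2.png',np.hstack([cv2.resize(im[120:420,140:440],(400,400)),cv2.resize(im2[150:270,180:300],(400,400),interpolation=cv2.INTER_CUBIC)]))
E
```

```text
time: 5.35
tool_pos: [482.7, 381.3, 53.0]
tcp_rot: [180.0, -0.0, 135.0]
ft_force: [3.7, 4.3, 0.3]
finger_gap: 44.7
time: 5.85
tool_pos: [468.3, 367.0, 47.0]
tcp_rot: [179.8, 0.0, 135.0]
ft_force: [6.3, 9.3, 0.8]
finger_gap: 44.6
time: 5.95
tool_pos: [467.8, 366.6, 46.8]
tcp_rot: [179.8, 0.0, 135.0]
ft_force: [4.3, 5.6, 2.1]
finger_gap: 44.7
```

View pics/w2.png

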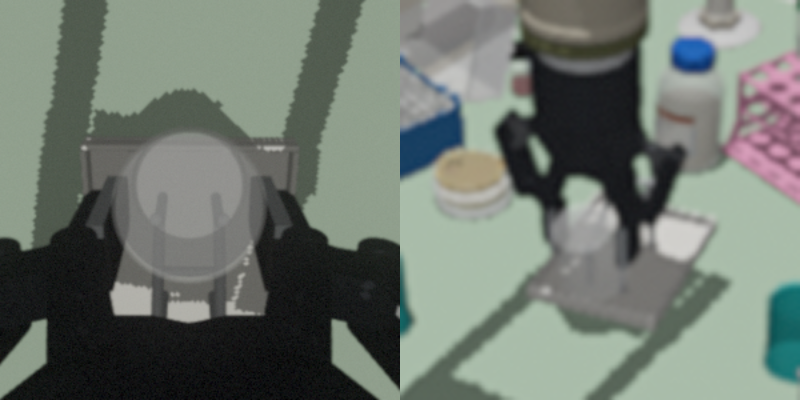

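It has turned: the wrist view shows the base circle facing up at about (190,205) in the crop. I'll fit the base plane for the tilt.

```bash
python3 - <<'E'
from h import *
P=np.load('w2P.npy');
c=proj('wrist',[[468-12,366-12,84]]);print(c)
u0,v0=140+190*.75,120+205*.75
v,u=np.mgrid[:420,:560]; m=np.hypot(u-u0,v-v0)<50
q=P[m]; print(np.percentile(q[:,2],[5,25,50,75,95]))
z=np.median(q[:,2]); q=q[abs(q[:,2]-z)<15]
for _ in range(4):
    A=np.c_[q[:,:2],np.ones(len(q))]; k=np.linalg.lstsq(A,q[:,2],rcond=None)[0]; e=q[:,2]-A@k; q=q[abs(e)<4]
print(k,len(q),'tilt',np.degrees(np.arctan(np.hypot(*k[:2]))),'along uphill slope deg',np.degrees(np.arctan(k[:2]@[.707,.707])),'cross',np.degrees(np.arctan(k[:2]@[-.707,.707])),q.mean(0))
print(cv2.minEnclosingCircle(q[:,:2].astype(np.float32)),r.sense()['ft_force'],r.sense()['tool_pos'])
E
```

```text
[[281.98843046 268.98012656]]
[80.32368894 82.55570325 84.95928711 87.57106888 90.36758185]
[   0.24093852    0.24653387 -112.46975109] 7821 tilt 19.01998097381 along uphill slope deg 19.016152438024502 cross 0.2266560160360198 [456.75567796 355.01444606  85.10337195]
((456.95367431640625, 355.2161865234375), 18.78523063659668) [5.11274378 4.63074538 1.86687435] [467.91415674 366.63217445  46.87322885]
```

```bash
python3 - <<'E'
from h import *
P=np.load('w2P.npy'); q=P.reshape(-1,3); u=q[:,:2]@[.7071,.7071]; s=q[:,:2]@[-.7071,.7071]
k=(abs(s+72.5)<12)&(q[:,2]>20)&(q[:,2]<110)
for a in np.arange(530,640,4):
    i=k&(u>=a)&(u<a+4)
    if i.sum(): print(a,i.sum(),np.percentile(q[i,2],[3,50,97]).round(1))
E
```

```text
550 28 [76.7 77.8 79.7]
554 641 [76.9 79.4 81. ]
558 719 [79.1 80.5 81.9]
562 698 [80.2 81.6 83.1]
566 712 [81.1 82.7 84.2]
570 722 [82.4 84.  85.4]
574 737 [83.7 85.3 86.9]
578 748 [85.4 87.  88.5]
582 752 [87.1 88.6 90.2]
586 767 [88.7 90.3 92. ]
590 540 [90.2 91.7 93.1]
594 47 [90.3 91.3 92.3]
626 1 [45.1 45.1 45.1]
630 48 [43.6 45.2 48. ]
634 57 [45.6 48.  50.1]
638 50 [48.2 50.8 52.9]
```

The grip over-rotated it: the axis is now about 19° past vertical, and it slid in the pads. The fix is to lift it, set it rim-down on clear bench so it squares itself, release it, and regrip it centred.

```bash
python3 -m pendant '[[0,0,0,-10,0],[0,0,0,-20,0],[0,0,0,-20,0],[0,2,-12,0,0],[0,2,-17,0,0],[0,2,-16,0,0],[0,0,0,20,0],[0,0,0,20,0],[0,0,0,20,0],[0,0,0,10,0]]' && python3 -m pendant '[[0,0,0,3,0],[0,0,0,3,0],[0,0,0,3,0],[0,0,0,2,0],[0,0,0,0,0],[0,0,0,0,0]]'
python3 - <<'E'
from h import *
p=optics.camera_params('wrist');im,d=optics.snapshot('wrist');P=cloud('wrist',d,p);cv2.imwrite('pics/w3.png',im)
t=r.sense()['tool_pos'];print(t,r.sense()['ft_force'])
a=np.array([.7071,.7071]);b=np.array([-.7071,.7071])
q=P.reshape(-1,3);rel=q[:,:2]-t[:2];u=rel@a;s=rel@b
k=(abs(s)<12)&(q[:,2]>25)&(q[:,2]<75)&(abs(u)<60)
for x in np.arange(-60,30,4):
    i=k&(u>=x)&(u<x+4)
    if i.sum(): print(x,i.sum(),np.percentile(q[i,2],[3,50,97]).round(1))
E
```

```text
time: 7.05
tool_pos: [428.9, 336.6, 23.6]
tcp_rot: [-179.7, -0.1, 135.0]
ft_force: [-1.0, -0.4, -0.4]
finger_gap: 44.5
time: 7.65
tool_pos: [433.6, 340.5, 18.4]
tcp_rot: [179.7, 0.0, 135.0]
ft_force: [-0.0, 2.7, 8.0]
finger_gap: 44.5
[433.65337086 340.5292599   18.45855921] [-0.47380838  3.26223135  7.60667396]
-36 4 [54.6 55.1 56.6]
-32 1303 [29.4 53.7 57.9]
-28 880 [27.1 57.1 58.4]
-24 660 [56.4 57.5 58.6]
-20 651 [56.7 57.8 59. ]
-16 641 [57.  58.1 59.3]
-12 648 [57.3 58.5 59.7]
-8 655 [57.9 59.1 60.4]
-4 644 [58.7 59.9 61.1]
0 627 [59.4 60.6 61.8]
4 635 [60.1 61.5 62.9]
8 228 [60.6 62.  63.3]
```

```bash
python3 -m pendant '[[0,0,0,2,0],[0,0,0,2,0],[0,0,0,0,0],[1,0,0,0,0],[1,0,0,0,0],[1,0,0,0,0],[1,0,0,-4,0],[1,0,0,0,0],[1,0,0,0,0]]'
python3 - <<'E'
from h import *
p=optics.camera_params('wrist');im,d=optics.snapshot('wrist');P=cloud('wrist',d,p);cv2.imwrite('pics/w4.png',im)
S=r.sense();t=S['tool_pos'];print(t,S['tcp_rot'],S['ft_force'])
q=P.reshape(-1,3);k=(abs(q[:,2]-57)<4)&(np.hypot(*(q[:,:2]-t[:2]).T)<60); q=q[k]
c,rad=cv2.minEnclosingCircle(q[:,:2].astype(np.float32))
q=q[np.hypot(*(q[:,:2]-np.median(q[:,:2],0)).T)<24];c,rad=cv2.minEnclosingCircle(q[:,:2].astype(np.float32));print(c,rad,len(q),np.median(q[:,2]))
A=np.c_[q[:,:2],np.ones(len(q))];print('slope',np.degrees(np.linalg.lstsq(A,q[:,2],rcond=None)[0][:2]))
M=rot(S['tcp_rot']);print('shift tool',M.T@(np.array([*c,t[2]])-t))
E
```

```text
time: 8.6
tool_pos: [431.4, 338.4, 15.3]
tcp_rot: [180.0, 0.0, 135.0]
ft_force: [-0.2, -0.1, 0.3]
finger_gap: 85.3
[431.28172919 338.41559125  15.15584563] [-1.79992870e+02 -7.57572587e-04  1.34971213e+02] [-0.07058803  0.4060972  -0.35644284]
(431.65130615234375, 336.9862365722656) 22.586013793945312 9352 57.261877529250356
slope [0.61669647 0.68909447]
shift tool [-1.27241311e+00 -7.48736802e-01  7.63451659e-05]
```

The beaker now stands upside down and flat at (431.6, 337.0). Next I'll regrip it centred, lift it and carry it to a standoff in front of peg1.

```bash
python3 -m pendant '[[1,-1.3,-0.7,-3,0],[0.5,0,0,0,0],[0,0,0,0,0],[0,0,0,0,0],[0,0,0,0,0],[0,0,0,0,0],[0,0,0,0,0]]' 30 && python3 -m pendant '[[0,0,0,-15,0],[0,0,0,-30,0],[0,0,0,-35,0],[0,0,0,-35,7.2],[0,0,0,-25,7.2],[0,0,0,-10,7.2],[0,0,0,0,7.2],[0,0,0,0,7.2],[0,0,0,0,0]]' && python3 -m pendant '[[0,-20,1,0,0],[0,-40,2,0,0],[0,-40,2,0,0],[0,-40,2,0,0],[0,-40,2,0,0],[0,-40,2,0,0],[0,-40,2,0,0],[0,-38,1,0,0],[0,-26,2,0,0],[0,-10,1,0,0]]' && python3 -m pendant '[[0,0,0,0,0],[0,0,0,0,0]]'
python3 - <<'E'
from h import *
S=r.sense();p=optics.camera_params('wrist');im,d=optics.snapshot('wrist');P=cloud('wrist',d,p);cv2.imwrite('pics/w5.png',im);np.save('w5P.npy',P)
t=S['tool_pos'];print(t,S['tcp_rot'])
q=P.reshape(-1,3)
dk=q[(abs(q[:,2]-80)<3)&(q[:,0]>530)]; 
pk=q[(q[:,2]>95)&(q[:,2]<130)&(q[:,0]>560)&(abs(q[:,1]-80)<120)]
from scipy.cluster.hierarchy import fclusterdata
L=fclusterdata(pk[::3,:2],20,criterion='distance');pk=pk[::3]
for i in set(L):
    c=pk[L==i]; 
    if len(c)>8:
        tp=c[c[:,2]>c[:,2].max()-4]; print('peg',c.mean(0).round(1),'top',np.median(tp,0).round(1),len(c),c.min(0).round(),c.max(0).round())
# front edge of deck, side edges
print('deck',np.median(dk[:,2]),cv2.minAreaRect(dk[:,:2].astype(np.float32)))
# beaker bottom as held
E
```

```text
time: 9.35
tool_pos: [431.8, 337.1, 18.4]
tcp_rot: [180.0, 0.0, 135.0]
ft_force: [-1.1, -0.7, 3.7]
finger_gap: 44.6
time: 10.25
tool_pos: [431.8, 337.1, 169.2]
tcp_rot: [180.0, -0.0, 98.9]
ft_force: [-0.5, 0.6, -0.6]
finger_gap: 44.7
time: 11.25
tool_pos: [500.9, 7.4, 168.7]
tcp_rot: [180.0, 0.0, 99.0]
ft_force: [0.2, 0.1, -0.4]
finger_gap: 44.9
time: 11.45
tool_pos: [500.4, 10.6, 168.2]
tcp_rot: [-180.0, -0.0, 99.0]
ft_force: [0.8, 0.6, -0.3]
finger_gap: 44.5
[500.4284722   10.56127355 168.23252989] [-1.79987799e+02 -3.41271567e-02  9.90449453e+01]
peg [603.3  23.1 117.8] top [601.7  23.  121.3] 32 [600.  16. 110.] [609.  30. 122.]
peg [634.3 137.3 109.8] top [636.9 145.1 126.7] 198 [631. 124.  95.] [641. 151. 129.]
peg [595.  116.3 120.5] top [595.5 116.4 123.3] 9 [593. 116. 112.] [598. 118. 125.]
deck 81.5567738397186 ((616.54833984375, 76.96115112304688), (153.71051025390625, 200.787109375), 8.589082717895508)
```

View pics/w5.png

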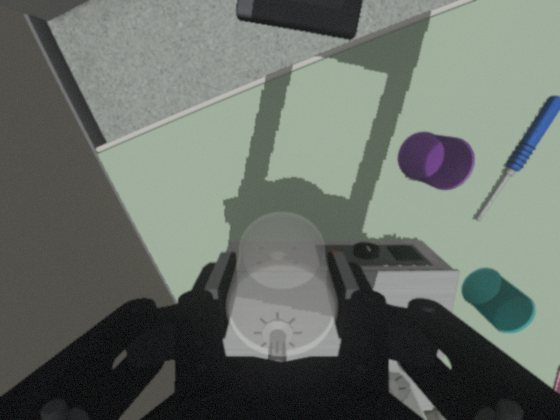

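```bash
python3 - <<'E'
from h import *
def ray(cam,uv,z):
    p=optics.camera_params(cam);n=cv2.undistortPoints(np.array([[uv]],float),np.array(p['camera_matrix']),np.array([p['k1'],0,0,0.])).ravel()
    d=rot(p['orientation'])@[*n,1];e=np.array(p['eye']);return e+d*(z-e[2])/d[2]
im=cv2.imread('pics/w5.png')
cv2.imwrite('pics/w5c.png',cv2.resize(im[290:370,225:335],(770,560),interpolation=cv2.INTER_CUBIC))
for z in(80,84,126):print(z,ray('wrist',(278,331),z))
P=np.load('w5P.npy')
for v in range(318,368,4): print(v,P[v,278].round(1))
# fine from top image
a=cv2.imread('pics/top0.png')
# tick marks ring centers in crop c1: peg1 (685,187), peg0 (545,207), peg3(667,95) -> px
for n,(x,y) in dict(p1=(683,187),p0=(545,207),p3=(667,95)).items(): print(n,ray('top',(295+(x-400)/4,140+y/4),80))
E
```

```text
80 [608.09150449  24.43987703  80.        ]
84 [605.0135404   23.99897278  84.        ]
126 [572.69491747  19.36947819 126.        ]
318 [504.8   9.2 206.4]
322 [505.8   9.4 207.7]
326 [508.7   9.8 206.2]
330 [509.6  10.  207.4]
334 [511.5  10.3 207.4]
338 [513.5  10.6 207.3]
342 [516.1  11.  206.6]
346 [517.7  11.2 207. ]
350 [519.8  11.5 206.8]
354 [521.4  11.8 207.3]
358 [601.7  23.4 119.7]
362 [490.9   7.4 245.1]
366 [489.6   7.3 247.9]
p1 [606.54838104  24.26138067  80.        ]
p0 [591.28892276 121.99296545  80.        ]
p3 [672.56135794  33.88311073  80.        ]
```

View pics/w5c.png

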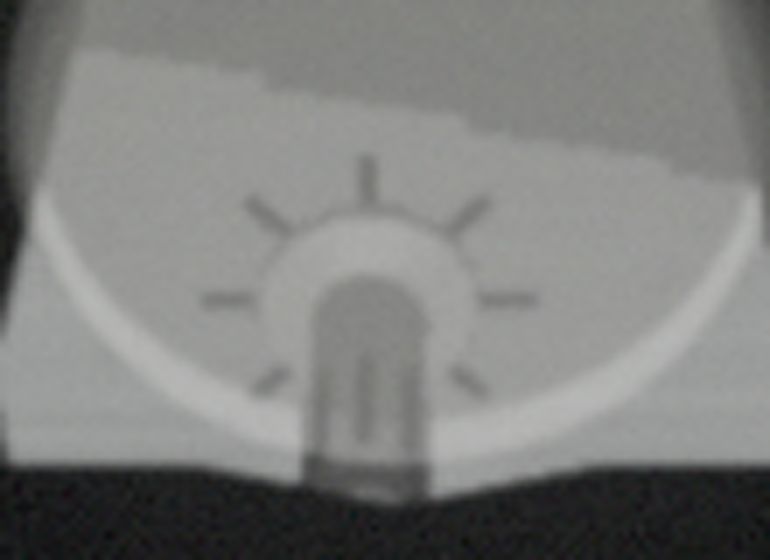

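Ticks around peg1's collar centre on about pixel (277.6, 333). Averaged with the top view, that puts peg1 at about (608.3, 24.4). Placing the beaker there.

```bash
python3 -m pendant '[[0,-1,20,0,0],[0,-1,35,0,0],[0,-1,35,0,0],[0,0,19,0,0],[0,0,0,15,0],[0,0,0,20,0],[0,0,0,15,0],[0,0,0,8,0],[0,0,0,5,0],[0,0,0,0,0]]' && python3 -m pendant '[[0,0,0,3,0],[0,0,0,2,0],[0,0,0,1,0],[0,0,0,0,0]]'
```

```text
time: 12.5
tool_pos: [608.1, 23.9, 104.6]
tcp_rot: [-179.9, -0.0, 99.0]
ft_force: [0.9, 0.1, -0.4]
finger_gap: 44.8
time: 12.9
tool_pos: [608.8, 23.7, 99.3]
tcp_rot: [180.0, 0.0, 99.0]
ft_force: [-0.1, -0.3, -0.0]
finger_gap: 44.6
```

```bash
python3 -m pendant '[[0,0,0,1,0],[0,0,0,1,0],[0,0,0,0,0]]'
```

```text
time: 13.2
tool_pos: [609.2, 23.8, 98.4]
tcp_rot: [179.9, 0.0, 99.0]
ft_force: [-3.2, -0.7, 6.7]
finger_gap: 44.6
```

```bash
python3 -m pendant '[[1,0,0,0,0],[1,0,0,0,0],[1,0,0,0,0],[1,0,0,0,0],[1,0,0,-10,0],[1,0,0,-30,0],[1,0,0,-40,0],[1,0,-30,-20,0],[1,0,-45,0,0],[1,0,-45,0,0]]'
python3 - <<'E'
from h import *
P=np.load('w5P.npy');a=cv2.imread('pics/w5.png');hsv=cv2.cvtColor(a,cv2.COLOR_BGR2HSV)
m=(hsv[...,0]>98)&(hsv[...,0]<125)&(hsv[...,1]>120); m[:,:490]=0;m[180:]=0
q=P[m]; q=q[(q[:,2]>3)&(q[:,2]<20)]
print(len(q),np.median(q[:,2]),cv2.minAreaRect(q[:,:2].astype(np.float32)))
c=q[:,:2].mean(0);w=np.linalg.svd(q[:,:2]-c,full_matrices=False)[2][0];w*=np.sign(w[0]);t=(q[:,:2]-c)@w;print(c,w,np.degrees(np.arctan2(w[1],w[0])),t.min(),t.max())
S=r.sense();p=optics.camera_params('wrist');im,d=optics.snapshot('wrist');P=cloud('wrist',d,p);cv2.imwrite('pics/w6.png',im)
print(S['tool_pos'])
q=P.reshape(-1,3);q=q[(abs(q[:,2]-138)<7)&(np.hypot(q[:,0]-608,q[:,1]-24)<35)]
if len(q): print(len(q),np.median(q[:,2]),cv2.minEnclosingCircle(q[:,:2].astype(np.float32)))
_,d=optics.snapshot('top');q=cloud('top',d).reshape(-1,3);q=q[(abs(q[:,2]-138)<8)&(np.hypot(q[:,0]-608,q[:,1]-24)<35)]
if len(q):
    A=np.c_[q[:,:2]-q[:,:2].mean(0),np.ones(len(q))];print('top',len(q),np.median(q[:,2]),cv2.minEnclosingCircle(q[:,:2].astype(np.float32)),np.degrees(np.linalg.lstsq(A,q[:,2],rcond=None)[0][:2]))
E
```

```text
time: 14.2
tool_pos: [490.0, 4.9, 199.1]
tcp_rot: [179.8, 0.0, 99.0]
ft_force: [-0.6, 0.5, -0.2]
finger_gap: 85.2
916 13.21312931506398 ((404.3190612792969, 243.3971710205078), (11.666679382324219, 75.11038970947266), 73.49557495117188)
[402.65462722 242.92134066] [ 0.9616988  -0.27410839] -15.908887052584124 -36.098956992265165 38.98116777190891
[489.95374814   4.91402594 199.0707852 ]
915 136.91425206722448 ((604.828125, 22.308496475219727), 21.847427368164062)
top 213 134.86340141339383 ((609.4821166992188, 25.33980941772461), 22.63245391845703) [-0.91396943  0.3802611 ]
```

Beaker placed: base at z≈137, level, and within a few mm of peg1. Now the probe. The handle centre is at about (404, 243) and its yaw is about −16°.

```bash
python3 -m pendant '[[1,0,0,0,8.4],[1,0,0,0,8.4],[1,0,0,0,8.4],[1,20,-14,7,0],[1,35,-25,13,0],[1,35,-25,13,0],[1,35,-25,13,0],[1,35,-25,13,0],[1,30,-20,13,0],[1,15,-10,7,0]]' && python3 -m pendant '[[1,0,0,0,0],[1,0,0,0,0]]'
python3 - <<'E'
from h import *
S=r.sense();p=optics.camera_params('wrist');im,d=optics.snapshot('wrist');P=cloud('wrist',d,p);cv2.imwrite('pics/w7.png',im)
t=S['tool_pos'];print(t,S['tcp_rot'])
hsv=cv2.cvtColor(im,cv2.COLOR_BGR2HSV)
near=(np.hypot(P[...,0]-404,P[...,1]-243)<110)&(P[...,2]>4)&(P[...,2]<22)
m=near&(hsv[...,0]>98)&(hsv[...,0]<125)&(hsv[...,1]>120)
q=P[m];print(len(q),np.median(q[:,2]),cv2.minAreaRect(q[:,:2].astype(np.float32)))
c=q[:,:2].mean(0);w=np.linalg.svd(q[:,:2]-c,full_matrices=False)[2][0];w*=np.sign(w[0]);print(c,w,np.degrees(np.arctan2(w[1],w[0])))
tt=(q[:,:2]-c)@w;print('handle',tt.min(),tt.max())
f=P[near][:,:2]-c;k=abs(f@[-w[1],w[0]])<8;print('all',(f[k]@w).min(),(f[k]@w).max())
g=c+w*((tt.min()+tt.max())/2+5);print('grip',g,'shift',rot(S['tcp_rot']).T@[*(g-t[:2]),0])
E
```

```text
time: 15.3
tool_pos: [408.1, 244.8, 118.0]
tcp_rot: [-180.0, -0.0, 73.9]
ft_force: [-0.1, -0.9, 0.1]
finger_gap: 85.5
time: 15.5
tool_pos: [409.7, 242.3, 118.8]
tcp_rot: [180.0, -0.0, 73.8]
ft_force: [-1.0, -0.8, 1.4]
finger_gap: 85.5
[409.6581282  242.31994464 118.82752716] [ 1.79964370e+02 -1.83001557e-03  7.38424838e+01]
1109 13.426654400793069 ((403.5093994140625, 245.43484497070312), (10.568333625793457, 75.63116455078125), 73.58671569824219)
[400.62027871 245.90763597] [ 0.95688786 -0.2904576 ] -16.88535409472486
handle -34.91580914686798 40.71731738332797
all -35.500988871782916 101.05828290264387
grip [408.18041443 243.61280186] shift [ 8.30573035e-01 -1.77911918e+00 -1.07984643e-03]
```

View pics/w7.png

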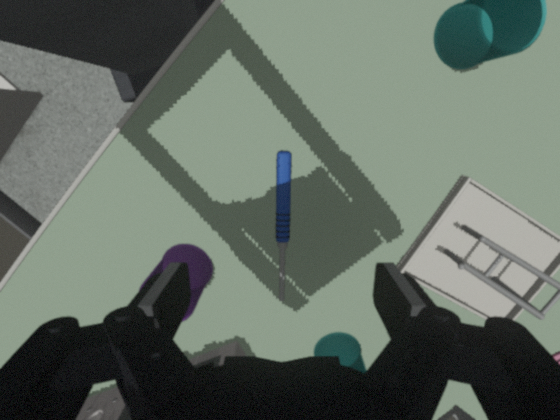

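The probe lies at (283,152)–(283,300) in the image, aligned with the tool. The purple look-alike stays clear of the left finger. I'll go down half-open.

```bash
python3 -m pendant '[[0.5,0.8,-1.5,15,0.4],[0.5,0,0,30,0],[0.5,0,0,30,0],[0.5,0,0,25,0],[0.5,0,0,12,0],[0.5,0,0,4,0],[0.5,0,0,0,0]]' && python3 -m pendant '[[0.2,0,0,0,0],[0,0,0,1,0],[0,0,0,0,0],[0,0,0,0,0],[0,0,0,0,0],[0,0,0,0,0]]' 60
```

```text
time: 16.25
tool_pos: [408.7, 243.1, 2.8]
tcp_rot: [180.0, -0.0, 73.3]
ft_force: [0.3, 0.8, -0.5]
finger_gap: 42.7
time: 16.85
tool_pos: [409.4, 244.0, 2.8]
tcp_rot: [179.9, -0.1, 73.4]
ft_force: [-0.3, -1.3, 6.3]
finger_gap: 10.0
```

```bash
python3 -m pendant '[[0,0,0,-8,0],[0,0,0,-15,0],[0,0,0,-20,0],[0,0,0,-20,0],[0,0,0,-7,0],[0,0,0,0,0],[0,0,0,0,0],[0,0,0,0,0]]' 60
python3 - <<'E'
from h import *
S=r.sense();p=optics.camera_params('wrist');im,d=optics.snapshot('wrist');P=cloud('wrist',d,p)
a,d2=optics.snapshot('scene')
cv2.imwrite('pics/w8.png',np.hstack([cv2.resize(im[130:430,130:430],(400,400)),cv2.resize(a[190:310,180:300],(400,400),interpolation=cv2.INTER_CUBIC)]))
t=S['tool_pos'];M=rot(S['tcp_rot']);print(t,S['tcp_rot'],S['finger_gap'])
q=(P.reshape(-1,3)-t)@M; k=(abs(q[:,0])<9)&(q[:,2]>-45)&(q[:,2]<30)&(abs(q[:,1])<125); q=q[k]
for y in range(-60,125,8):
    i=(q[:,1]>=y)&(q[:,1]<y+8)
    if i.sum(): print(y,i.sum(),'x',np.median(q[i,0]).round(1),'z',np.percentile(q[i,2],[5,50,95]).round(1))
E
```

```text
time: 17.65
tool_pos: [407.2, 243.0, 70.0]
tcp_rot: [-179.9, 0.1, 73.4]
ft_force: [0.1, -0.7, -0.7]
finger_gap: 10.3
[407.17979996 242.95857694  69.9858614 ] [-1.79915470e+02  7.78597981e-02  7.33730635e+01] 10.311793139327438
-52 58 x -0.5 z [-9.1 -5.8 -2.8]
-44 507 x -0.1 z [-11.7 -10.5  -7.7]
-36 442 x -0.1 z [-11.8 -10.6  -9. ]
-28 437 x -0.6 z [-11.7 -10.6  -8.8]
-20 417 x -0.1 z [-11.7 -10.5  -8.6]
-12 1357 x 0.8 z [-40.1 -23.2  -9.3]
-4 594 x -0.6 z [-41.3 -11.4  -9.8]
4 552 x -0.6 z [-39.5 -11.3  -9.8]
12 297 x -0.6 z [-11.6 -10.5  -9.4]
20 325 x -0.6 z [-11.6 -10.5  -9.1]
28 193 x -0.6 z [-11.2 -10.1  -7.7]
36 128 x -0.4 z [-9.3 -7.8 -5.8]
44 110 x -0.7 z [-7.6 -6.6 -5.2]
52 32 x -0.7 z [-7.3 -6.4 -5.3]
```

View pics/w8.png

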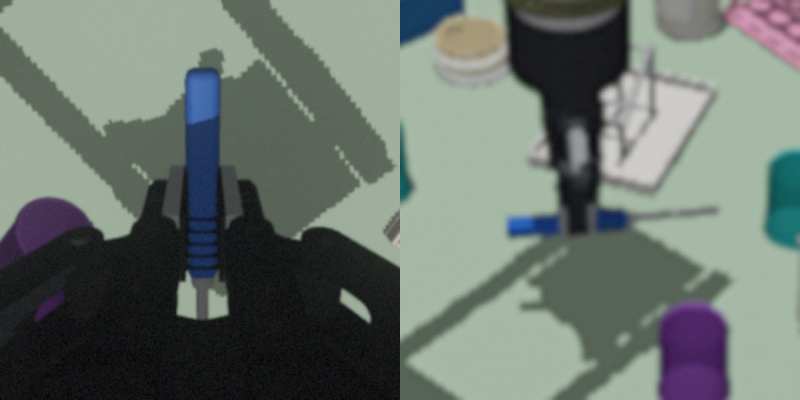

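The probe is held level: handle top at tool z −10.5, centre line about 4.3 mm above the TCP, x≈−0.5, tip at tool y≈+91.5. Next I'll locate the hole in the scene view.

```bash
python3 - <<'E'
from h import *
a,d=optics.snapshot('scene');np.save('s2P.npy',cloud('scene',d));cv2.imwrite('pics/s2.png',a)
cv2.imwrite('pics/s2c.png',cv2.resize(a[265:345,290:390],(750,600),interpolation=cv2.INTER_CUBIC))
for n in('reset_hole','reset_button','probe_tip'):
  for o in optics.search_frame('scene',n)[:3]:print(n,o,proj('scene',o['at']))
P=np.load('s2P.npy')
q=P[275:345,295:375].reshape(-1,3);k=(q[:,2]>20)&(q[:,2]<72)&(q[:,0]<580)&(q[:,0]>510);q=q[k]
A=np.c_[q[:,1:],np.ones(len(q))]
for _ in range(5):
    c=np.linalg.lstsq(A,q[:,0],rcond=None)[0];e=q[:,0]-A@c;q=q[abs(e)<5];A=A[abs(e)<5]
print('panel x = %.3f*y + %.3f*z + %.1f'%tuple(c),len(q),e.std(),'yaw',-np.degrees(np.arctan(c[0])),q.min(0),q.max(0))
E
```

```text
reset_hole {'at': [581.5, 40.9, 82.5], 'score': 0.9} [[351.97106428 290.06111056]]
probe_tip {'at': [420.9, 236.0, 78.6], 'score': 0.75} [[239.08478638 254.88338199]]
panel x = -0.170*y + -0.001*z + 554.8 1148 1.4828736927710222 yaw 9.675258841300696 [527.51270216 -36.28979761  20.05239387] [565.40441324 159.54702401  71.94101688]
```

View pics/s2c.png

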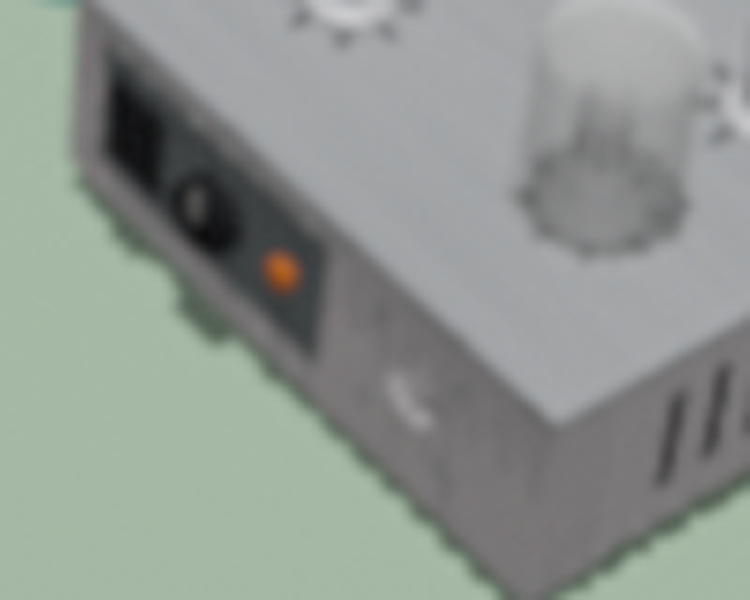

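The crop shows the beaker standing over peg1. The hole is the bright crescent at about (412,400), right of the orange lamp. I'll rectify the panel plane to measure it.

```bash
python3 - <<'E'
from h import *
a=cv2.imread('pics/s2.png').astype(np.float32); g=a.mean(2)
ys=np.arange(40,-25,-1.5); zs=np.arange(60,26,-2)
G=[]
for z in zs:
    X=np.c_[554.8-.170*ys,ys,np.full(len(ys),z)]; uv=proj('scene',X).astype(np.float32)
    row=cv2.remap(g,uv[:,0][None],uv[:,1][None],cv2.INTER_CUBIC)[0]; G.append(row)
G=np.array(G)
print('      '+' '.join('%4.0f'%y for y in ys))
for z,row in zip(zs,G): print('%4.0f  '%z+' '.join('%4.0f'%v for v in row))
# lamp, corner reference
X=np.array([290+280/7.5,265+270/7.5]);print(X)
P=np.load('s2P.npy');print('lamp',P[301,327].round(1),'hole px depth',[P[int(265+y/7.5),int(290+x/7.5)].round(1).tolist() for x,y in((412,400),(420,385),(400,400))])
E
```

```text
40   38   37   36   34   32   31   30   28   26   25   24   22   20   19   18   16   14   13   12   10    8    7    6    4    2    1   -0   -2   -4   -5   -6   -8  -10  -11  -12  -14  -16  -17  -18  -20  -22  -23  -24
  60   112  113  114  113  112  109  105  103  105  108  112  114  114  113  112  110  110  110  112  114  114  113  112  111  111  110  109  106  105  106  108  110  112  113  113  113  111  110  110  110  110  112  113  114
  58   113  113  114  113  112  109  107  106  108  110  113  114  115  114  112  110  111  112  115  117  116  114  113  111  111  109  108  106  106  108  109  111  112  113  113  113  112  111  111  110  111  113  114  114
  56   113  113  113  113  112  111  109  110  110  112  113  114  115  114  112  113  113  115  118  119  118  115  114  113  111  109  108  107  109  109  111  112  112  113  113  114  113  113  112  111  112  113  115  115
  54   114  114  113  114  113  113  113  112  112  112  113  114  114  113  113  114  116  119  122  122  120  118  116  113  111  110  109  109  110  111  112  112  112  113  114  115  115  115  114  11
[... 2390 characters left out ...]
21  117  116  115  116  114  112  112  115  117  117  118  119  119  119  119  119  119  119  119  120  119  119  120
  30   120  120  120  120  118  115  115  116  117  118  119  118  119  118  118  118  120  121  120  119  118  116  115  115  114  112  110  112  114  115  117  118  119  120  120  120  119  119  119  119  119  118  120  120
  28   120  120  120  118  116  114  114  115  117  119  119  118  117  116  116  116  117  118  118  119  118  116  115  115  113  111  111  111  112  114  117  118  119  120  120  120  120  120  120  119  119  119  120  120
[327.33333333 301.        ]
lamp [542.1  66.   45.6] hole px depth [[553.7, 17.4, 38.1], [560.7, 21.1, 37.0], [552.3, 18.8, 37.3]]
```

```bash
python3 -m pendant '[[0,0,0,-20,-8.5],[0,0,0,-20,-8.5],[0,0,0,0,-8.6],[0,-20,0,0,0],[0,-40,0,0,0],[0,-40,0,0,0],[0,-40,0,0,0],[0,-36,0,0,0],[0,-20,18,0,0],[0,0,25,0,0]]' && python3 -m pendant '[[0,0,15,0,0],[0,0,0,0,0],[0,0,0,0,0]]'
python3 - <<'E'
from h import *
S=r.sense();p=optics.camera_params('wrist');im,d=optics.snapshot('wrist');P=cloud('wrist',d,p);cv2.imwrite('pics/w9.png',im);np.save('w9P.npy',P)
print(S['tool_pos'],S['tcp_rot'],S['finger_gap']); uv=proj('wrist',[[551,15.8,44]])[0];print(uv)
x,y=(int(max(0,min(v,m))) for v,m in zip(uv-[75,60],(410,300)));print(x,y)
cv2.imwrite('pics/w9c.png',cv2.resize(im[y:y+120,x:x+150],(750,600),interpolation=cv2.INTER_CUBIC))
for o in optics.search_frame('wrist','reset_hole')[:2]:print(o)
E
```

```text
time: 18.95
tool_pos: [481.5, 53.7, 111.2]
tcp_rot: [180.0, 0.1, 98.8]
ft_force: [-0.8, 0.1, 0.3]
finger_gap: 10.1
time: 19.25
tool_pos: [495.3, 58.8, 110.8]
tcp_rot: [-179.9, -0.0, 99.0]
ft_force: [-0.1, 0.4, -1.1]
finger_gap: 10.4
[495.30380745  58.80919717 110.75915287] [-1.79924765e+02 -7.51068032e-03  9.89780376e+01] 10.356198047794846
[214.38834301 283.0112709 ]
139 223
{'at': [551.1, 62.7, 51.1], 'score': 0.95}
```

View pics/w9c.png

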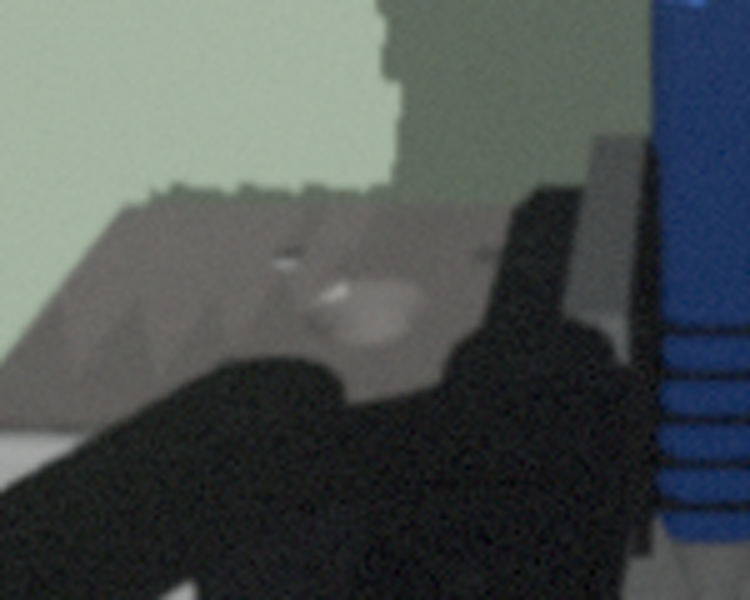

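The hole is the ellipse at crop (370,312), i.e. pixel (213,285). The scene-based estimate predicted (214,283), so the two agree within about 1–2 mm. Next I'll back off, drop to hole height and line up in front of it.

```bash
python3 -m pendant '[[0,0,-20,0,0],[0,0,-34.4,0,0],[0,-10,0,20,0],[0,-20,0,20,0],[0,-15,0,20,0],[0,-6.5,0,10,0],[0,0,0,0,0],[0,0,0,0,0]]'
python3 - <<'E'
from h import *
S=r.sense();t=S['tool_pos'];M=rot(S['tcp_rot']);print(t,S['tcp_rot'])
tip=t+M@[-.6,91.5,-3.3];print('tip',tip,'dir',M[:,1],'at panel along',(552.1-tip[0]))
k=(554.8-.17*tip[1]-tip[0])/(M[0,1]+.17*M[1,1]);print('hits panel',tip+k*M[:,1],'dist',k)
a,d=optics.snapshot('scene');cv2.imwrite('pics/s3.png',a)
print(proj('scene',[tip,tip+k*M[:,1]]))
cv2.imwrite('pics/s3c.png',cv2.resize(a[290:350,300:375],(750,600),interpolation=cv2.INTER_CUBIC))
E
```

```text
time: 20.15
tool_pos: [450.1, -0.2, 41.6]
tcp_rot: [180.0, -0.0, 98.9]
ft_force: [0.2, -0.5, -0.1]
finger_gap: 10.0
[ 4.50134394e+02 -2.03292093e-01  4.16374874e+01] [ 1.79999926e+02 -1.62972475e-02  9.89468485e+01]
tip [540.61456926  13.43299096  44.93743497] dir [9.87833035e-01 1.55518150e-01 1.29376874e-06] at panel along 11.485430739267258
hits panel [552.20615753  15.25789689  44.93745015] dist 11.734359813560037
[[339.6605591  319.05824366]
 [344.25121708 316.57280428]]
```

View pics/s3c.png

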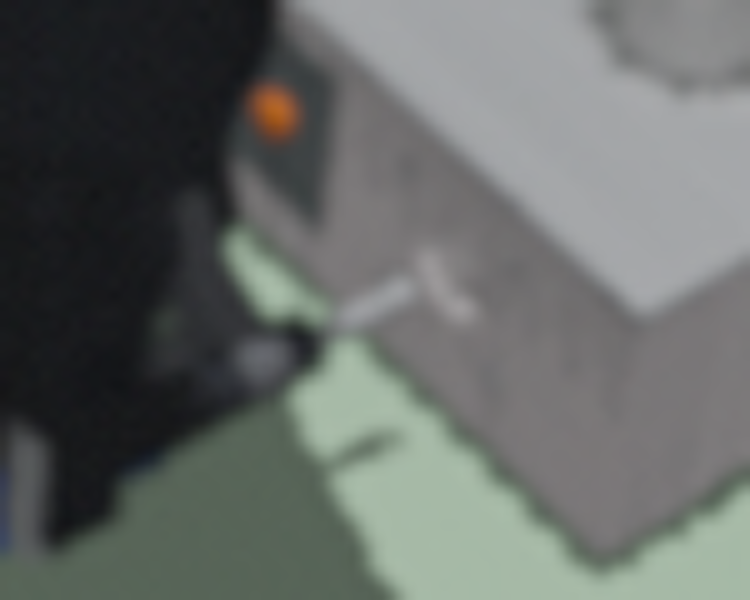

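The tip shows at crop (410,283), within about 1 px laterally of the prediction, and the crescent of the hole is straight ahead at (450,283). Inserting stepwise.

```bash
python3 -m pendant '[[0,0.3,3,0.8,0],[0,0,4,0,0],[0,0,4,0,0],[0,0,3,0,0],[0,0,2,0,0],[0,0,0,0,0]]' 100 && python3 -m pendant '[[0,0,2,0,0],[0,0,1,0,0],[0,0,0,0,0],[0,0,0,0,0]]'
```

```text
time: 20.8
tool_pos: [466.2, 2.3, 40.4]
tcp_rot: [180.0, -0.0, 99.0]
ft_force: [-0.1, -0.0, 0.8]
finger_gap: 8.8
time: 21.2
tool_pos: [468.8, 2.7, 40.4]
tcp_rot: [-180.0, -0.0, 99.0]
ft_force: [-0.7, -0.5, -0.0]
finger_gap: 8.7
```

```bash
python3 -m pendant '[[0,0,1,0,0],[0,0,1,0,0],[0,0,1,0,0],[0,0,0,0,0]]' && python3 -m pendant '[[0,0,1,0,0],[0,0,1,0,0],[0,0,0,0,0]]' && python3 -m pendant '[[0,0,1,0,0],[0,0,1,0,0],[0,0,0,0,0]]'
```

```text
time: 21.6
tool_pos: [472.0, 3.2, 40.5]
tcp_rot: [180.0, 0.0, 99.0]
ft_force: [-0.4, -0.3, -0.1]
finger_gap: 8.3
time: 21.9
tool_pos: [473.7, 3.5, 40.3]
tcp_rot: [-180.0, -0.0, 99.0]
ft_force: [-1.6, 0.2, 0.3]
finger_gap: 8.6
time: 22.2
tool_pos: [475.7, 3.8, 40.3]
tcp_rot: [-180.0, -0.0, 99.0]
ft_force: [-1.9, -0.1, 0.3]
finger_gap: 8.3
```

```bash
python3 -m pendant '[[0,0,1,0,0],[0,0,0.5,0,0],[0,0,0,0,0]]' && python3 -m pendant '[[0,0,1,0,0],[0,0,0,0,0]]' && python3 -m pendant '[[0,0,1,0,0],[0,0,0,0,0]]' && python3 -m pendant '[[0,0,1,0,0],[0,0,0,0,0]]'
```

```text
time: 22.5
tool_pos: [477.1, 4.0, 40.3]
tcp_rot: [-180.0, -0.0, 99.0]
ft_force: [-3.5, -0.0, 0.1]
finger_gap: 8.6
time: 22.7
tool_pos: [478.1, 4.2, 40.3]
tcp_rot: [-180.0, -0.0, 99.0]
ft_force: [-3.9, -0.4, 0.0]
finger_gap: 8.5
time: 22.9
tool_pos: [478.3, 4.3, 39.9]
tcp_rot: [-179.9, -0.0, 99.0]
ft_force: [-6.5, -1.6, 0.4]
finger_gap: 8.3
time: 23.1
tool_pos: [478.5, 4.4, 39.5]
tcp_rot: [-179.8, -0.0, 99.0]
ft_force: [-8.0, -1.7, 1.7]
finger_gap: 8.5
```

The push bottomed out after about 5 mm of travel, at 8 N. I'll hold it for a second and check everything.

```bash
python3 -m pendant '[[0,0,-0.5,0,0],[0,0,0,0,0],[0,0,0,0,0],[0,0,0,0,0],[0,0,0,0,0],[0,0,0,0,0],[0,0,0,0,0],[0,0,0,0,0]]'
python3 - <<'E'
from h import *
S=r.sense();p=optics.camera_params('wrist');im,d=optics.snapshot('wrist');P=cloud('wrist',d,p)
t=S['tool_pos'];M=rot(S['tcp_rot']);print(t,S['ft_force'],S['finger_gap'])
q=(P.reshape(-1,3)-t)@M;q=q[(abs(q[:,0])<9)&(q[:,2]>-30)&(q[:,2]<30)]
for y in(-52,-44,-36,-28,-20,12,20,28,36,44,52):
    i=(q[:,1]>=y)&(q[:,1]<y+8)
    if i.sum(): print(y,i.sum(),'x',np.median(q[i,0]).round(1),'z',np.median(q[i,2]).round(1))
_,d=optics.snapshot('top');T=cloud('top',d).reshape(-1,3)
for n,c in dict(wet=(608,24),dry=(652,136)).items():
    q=T[(abs(T[:,2]-137)<8)&(np.hypot(T[:,0]-c[0],T[:,1]-c[1])<35)]
    if len(q): print(n,len(q),np.median(q[:,2]),cv2.minEnclosingCircle(q[:,:2].astype(np.float32)))
D0=np.load('top0.npy');print('changed px >8mm:',((abs(d-D0)>8)&(d>0)&(D0>0)).sum())
E
```

```text
time: 23.9
tool_pos: [478.4, 4.3, 39.8]
tcp_rot: [-179.8, -0.0, 99.0]
ft_force: [-7.3, -0.9, 0.9]
finger_gap: 8.3
[478.3914271    4.33752846  39.75345784] [-7.26525908 -0.92894275  0.86013169] 8.275784903682464
-52 81 x -0.3 z -6.7
-44 495 x -0.3 z -10.0
-36 450 x -0.3 z -10.2
-28 430 x -0.6 z -10.1
-20 420 x -0.8 z -10.2
12 254 x -0.6 z -10.6
20 271 x -0.8 z -10.7
28 186 x -0.3 z -10.0
36 122 x -0.9 z -7.8
44 120 x -0.6 z -6.9
52 23 x -0.9 z -6.9
wet 218 134.771676007829 ((609.3951416015625, 25.50550651550293), 22.670881271362305)
dry 216 134.69908962798036 ((654.7215576171875, 135.02304077148438), 22.89748191833496)
changed px >8mm: 42986
```

```bash
python3 -c "
from bench import hand_in; print(hand_in())"
```

```text
the job is handed in; nothing more can be done
None
```

The rinsed beaker stands upside down over peg1, and I handed the job in at about 24 s with the gripped probe holding the reset button down. `hand_in` gave no verdict.

**What I did**
- **Turning the beaker:** I pivoted it on the rest's wire stops, but it went about 19° too far and slid in the pads. I pressed it rim-down on clear bench to square it, then released and regripped it.
- **Placing it:** I set it over peg1 and let go.
- **Probe:** I picked it up by the handle, lifted it about 70 mm, pushed it through the reset hole and pressed the button.

**Last checks**
- **Beaker:** its base reads level from above, at a height of about 135–137 mm and a few mm from my peg1 estimate. It did not move after I let go.
- **Other beaker:** still upright on its peg, within about 3 mm of the first reading, which is about the measuring error.
- **Button:** the tip met no resistance until about 24 mm of advance. It then met rising force over about 5 mm of travel and a hard stop. It held a steady 7 N or so, and I put the tip about 17–18 mm inside the panel.
- **Probe grip:** level and not slipping, with 100 N grip. The finger gap read 8.3–10 mm on the 12 mm handle, narrower than expected.

**Checks that disagreed or were missing**
- The network's location for the reset hole did not match the pictures, so I used my own measurement from the scene and wrist views.
- I did not measure the bottles, timer or dishes again at the end. The top-view comparison with the start could not show it either, because the arm and the moved items changed so much of the view. I planned the moves to stay clear of them, and the force readings showed no unexpected contact.

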